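Find the hidden catch of the sweet casket

TASK

One of the six matching dark tiles in the flat lid of the little wooden casket is a hidden catch, flush with the rest. Feel across the tiles with the fingertips until you find the one that gives, press it fully in and hold it there for two seconds while the drawer slides open, then let go, move clear and leave the drawer standing open. Only touch and press: pick nothing up, and leave the things that stand around where they are.

Things in the scene. Friction and masses are not known exactly. Their poses are not given: they have to be found in the camera images.
- casket: low wooden casket fixed to the table, 150 (its x, front to back) x 200 (y) x 75 mm high; its -x side, the front with the drawer, faces roughly towards the robot. Origin: centre of its underside, z up. Loose things stand behind and to the right of it, none taller than 91 mm; to its left stands a fixed round glass jar, 215 mm high, and beyond it a tall crate
- lid (a point): centre of the casket's lid, axes as the casket's. The lid is one flat level panel: mid-brown frame and six matching dark tiles, 45 x 45 mm, flush with it. Tile centres from here: x = -25 or +25 mm, y = -50, 0 or +50 mm; ribs 3.5 mm wide between. Five tiles are rigid; one, any of the six and not to be told by eye, is the catch. Closed fingertips fit inside a tile
- catch (a joint): how far the catch tile is pressed in (m): 0 flush, 0.005 fully in (the stop). It starts to give at about 3 N and is fully in at about 5 N; the drawer is let go from about 0.0035. It springs back flush when let go. Pressing the other tiles does nothing
- drawer (a joint): how far the casket's drawer stands out at its front (m): 0 shut and locked by the catch, 0.055 fully out. Once let go, a spring pushes it out by itself in about a second, and it stays out. It slides close above the table, its front 50 mm high
- cocoa_tin: dark green round tin with a gold lid, 68 across, 91 high, in mm; loose, standing by; not to be disturbed. Origin: centre of its underside
- gift_cube: small purple wrapped box with gold ribbon, 64x64x56, in mm; loose, standing by; not to be disturbed. Origin: centre of its underside
- date_stamp: wooden date stamp with a turned handle, 30x50x68, in mm; loose, standing by; not to be disturbed. Origin: centre of its underside
- chocolate_1: milk-chocolate log with pale stripes, 24x60x25, lying flat, in mm; loose, standing by; not to be disturbed. Origin: centre of its underside
- tasting_bowl: white porcelain bowl of samples, 150 across, 83 high, in mm; loose, standing by; not to be disturbed. Origin: centre of its underside
- mallet_0: beech mallet, 68x189x38, lying flat, in mm; loose, standing by; not to be disturbed. Origin: centre of its underside

How it is judged:
By the outcome, as a careful person would: the job done as asked, in the order asked, and still so for the second after the job is handed in, with the robot touching nothing.
It also fails if it takes over 67 s, if anything falls off the work surface, if the arm or the gripper's body presses on something with over 40 N, if the wrist force passes 120 N, or if a joint passes its speed limit or range.

ROBOT

A 7-joint arm with a two-finger parallel gripper is mounted at the origin on a cart in front of the work surface, level with it; the furniture and walls round the work are solid. World frame = base frame: x ahead of the robot, y to its left, z up, the work surface at z = 0. Lengths are in mm, angles in rad, forces in N, time in s.
With the tool pointing down it reaches from about 400 to 850 mm from the base axis. Payload 4.5 kg.
Tool frame: the origin (TCP) lies between the finger pads; the fingertips stand 14 mm ahead of it and the grasp point (between the pads) lies 5 mm behind it; z points along the fingers, y is the line along which they close (so a half turn about z gives the same grasp; the last joint's range is limited). The gripper opens to 88 mm and grips with 3 to 60 N. Pads are 18 mm wide; open, the fingers measure 123 mm over their backs; the gripper's body (75 mm by 187 mm) begins 45 mm behind the grasp point.
Start: joints at [-1.076, 0.689, -0.195, 1.565, 0.157, 0.902, -0.215], TCP at [277.9, 559.842, 252.743] pointing down, gripper open.
Joint ranges: [-3.01, 3.01], [-0.46, 2.08], [-1.47, 1.51], [0.13, 2.56], [-1, 4.14], [0.04, 2.09], [-2.66, 2.66]. Speed limits (rad/s): [2.57, 2.57, 3.14, 3.14, 3.14, 3.14, 3.14].

INTERFACE

Orientations are given as a 3x3 rotation matrix whose columns are the frame's x, y, z axes.
In Python, from workcell import robot, eyes, boxes_of, silhouettes, landmark_of gives the robot as it stands. The module is installed in compiled form; this text tells all that it offers.
- The arm moves only by the tool play_rows, never from a script. Its argument "moves" is a list of rows, each an object with "offset": the shift along the world's x, y, z in mm, a list of three; "rot": the turn, a rotation vector about the world's x, y, z in rad, a list of three; "gripper": the finger opening in mm, from 0 to 88.1. A call has 1 to 5 rows; each row is the pose to reach, as a shift and turn from the pose commanded when the call began; what a row does not reach only later rows make up. A row lasts 1/12 s, in which the tool goes at most 41.7 mm and 7.16 degrees, less where a joint would pass 70% of its speed; a pose out of reach is approached as far as the arm can. A call with a gripper value outside its range is refused whole. The fingers move at their own pace and stop on an object; "squeeze" is the grip in N (left out, the last holds). Time passes only in rows, so rows that repeat a pose let the fingers close. It gives the time, the measured TCP pose, the force, the opening and the grip force at its end, in the units of the state.
- robot.sense(): the state, without advancing time (a new reading comes with each control period).
- eyes.capture(name): name is "scene" or "side" or "wrist"; returns a dict with "pixels" (400x640x3 uint8, red, green, blue), "vfov" (degrees; the focal length in pixels is half the picture's height over the tangent of half this angle, whatever the lens; pixels are square), "cx", "cy" (the principal point, pixels), "T" (4x4, takes a point from camera to world coordinates); the wrist camera has in their place "mount" (4x4, takes a point from camera to tool coordinates, whose origin is the TCP and whose axes are the flange's). Camera axes: x right, y up, looking along -z (the intrinsics and any distortion apply to the point x, -y, -z); pixel columns grow to the right and rows downward; lengths in mm; the calibration is good to about 2 mm. A picture is of the moment at which its call begins: read the wrist's pose just before it. There is no depth.
- robot.hand_in(): hands the job in; it is judged then, once.
Trained networks look in a picture, given as the dict that the camera call returned (one of the last four; its "shot" number tells which), for a name from the list of things; names that differ only in an ending like _2 or _b are one class to them, and where a whole thing is asked for, a point or a joint stands for the part that bears it (a point fixed in the world has none). Each returns a list of dicts, best first, with "score" (0 to 1); they miss things now and then, are a little off and sometimes report something else, mostly with a low value. They report only what shows in the picture. A call takes as long as a camera call.
- boxes_of(target, picture): "position" ([column, row] in pixels, amid what is visible of it).
- silhouettes(target, picture): "mask" (400x640 bool, what is visible of it) and "position" ([column, row] in pixels, amid what is visible of it).
- landmark_of(target, picture): "position" ([column, row] in pixels: a listed point, or the origin of a listed thing).
The state is a dict: "time_s": time; "joint_pos": joint angles; "joint_vel": joint speeds; "joint_efforts": joint torques, N m; "ee_pos": TCP position; "tool_rot": TCP orientation; "ft_force": force on the tool from outside, world axes, zero at the start; "torque": the same for the moment, N m; "width": finger opening in mm; "gripper_force": force on a finger pad.
Only numpy, scipy, OpenCV 4.12 (cv2) and the standard library are available. Lean on these libraries where they do the work, as an engineer would, in place of code of your own. Each camera call takes 0.05 s, during which the arm holds its last target. There are 200 camera calls.

## Working session

There is one attempt and no reset: what is moved stays moved. The work goes in short steps, Python scripts to look and compute and a tool call to move; the robot and the scene stay as the last step left them, time stands still between calls to the robot, and variables do not carry over. Pictures are saved under pics/ and viewed, at most 10 in all, crops included, and the job is handed in when it is done.

Besides the shell and the picture viewer there is one more tool, called after "Call:" in YAML: its name, and indented under it one key for each argument. play_rows: Moves the arm, as the interface text tells. Its arguments: {"type":"object","properties":{"moves":{"type":"array"},"squeeze":{"type":"number"}},"required":["moves"]}

```bash
mkdir -p pics
cat > h.py <<'E'
import numpy as np, cv2
from workcell import robot, eyes, boxes_of, silhouettes, landmark_of
def cap(n):
    s=robot.sense(); p=eyes.capture(n)
    if n=="wrist":
        T=np.eye(4);T[:3,:3]=np.array(s["tool_rot"]);T[:3,3]=s["ee_pos"];p["T"]=T@np.array(p["mount"])
    return p
def f(p): return 200/np.tan(np.radians(p["vfov"])/2)
def ray(p,px,z):
    T=np.array(p["T"]);F=f(p)
    d=T[:3,:3]@np.array([(px[0]-p["cx"])/F,-(px[1]-p["cy"])/F,-1]);o=T[:3,3]
    return o+d*(z-o[2])/d[2]
def proj(p,X):
    c=np.linalg.inv(p["T"])@np.append(X,1); F=f(p)
    return np.array([p["cx"]+F*c[0]/-c[2],p["cy"]-F*c[1]/-c[2]])
def save(p,n): cv2.imwrite("pics/"+n,np.ascontiguousarray(p["pixels"][:,:,::-1]))
E
python3 - <<'E'
from h import *
s=robot.sense(); print(s)
for n in("scene","side","wrist"):
    p=cap(n); save(p,n+"0.png"); print(n,{k:v for k,v in p.items() if k not in("pixels",)})
    for t,z in(("lid",75),("casket",0)):
        for l in landmark_of(t,p)[:2]: print(t,l, ray(p,l["position"],z))
E
```

```text
{'time_s': 0.0, 'joint_pos': array([-1.07620224,  0.68996439, -0.19451672,  1.56633706,  0.15735648,
        0.90251048, -0.2151186 ]), 'joint_vel': array([ 3.93411845e-04, -9.99425087e-04, -7.51610401e-05,  1.02159141e-03,
        1.79930324e-04, -2.06971674e-05,  1.77046964e-03]), 'joint_efforts': array([ 5.06412161e-04, -5.27562153e+01, -1.26673780e+00, -1.53431565e+01,
       -5.26941021e-02,  6.61400918e-03,  1.48907893e-04]), 'ee_pos': array([277.698059  , 559.24419363, 251.92418374]), 'tool_rot': array([[-8.95745136e-01,  4.44567468e-01, -6.46741360e-04],
       [ 4.44567903e-01,  8.95743535e-01, -1.70299330e-03],
       [-1.77781028e-04, -1.81296842e-03, -9.99998341e-01]]), 'ft_force': array([ 0.88797335, -0.37158509,  0.23995497]), 'torque': array([ 0.0150731 , -0.00636042,  0.02161638]), 'gripper_force': 0.0, 'width': 88.27091190453689}
scene {'vfov': 53.942468931096606, 'cx': 320.7394493360888, 'cy': 191.40574130564426, 'T': array([[ 5.43228822e-01,  4.36644561e-01, -7.17108063e-01,
        -3.09135716e+02],
       [-8.39581146e-01,  2.80036089e-01, -4.65492523e-01,
      
[... 1301 characters left out ...]
 array([[-9.00343699e-04,  9.54612080e-01,  2.97850578e-01,
         7.70619524e+01],
       [ 9.99999586e-01,  8.98327950e-04,  1.43657983e-04,
         4.22433137e-01],
       [-1.30429853e-04,  2.97850584e-01, -9.54612493e-01,
        -1.31561119e+02],
       [ 0.00000000e+00,  0.00000000e+00,  0.00000000e+00,
         1.00000000e+00]]), 'shot': 3, 'T': array([[ 4.45415203e-01, -8.54732940e-01, -2.66527482e-01,
         2.09026239e+02],
       [ 8.95324040e-01,  4.25088183e-01,  1.33022182e-01,
         5.94358735e+02],
       [-4.00757462e-04, -2.97878564e-01,  9.54603688e-01,
         3.84028027e+02],
       [ 0.00000000e+00,  0.00000000e+00,  0.00000000e+00,
         1.00000000e+00]])}
```

```bash
python3 -c "
import cv2
cv2.imwrite('pics/both.png',cv2.resize(cv2.vconcat([cv2.imread('pics/scene0.png'),cv2.imread('pics/side0.png')]),(480,600)))"
```

```text
(no output)
```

View pics/scene0.png

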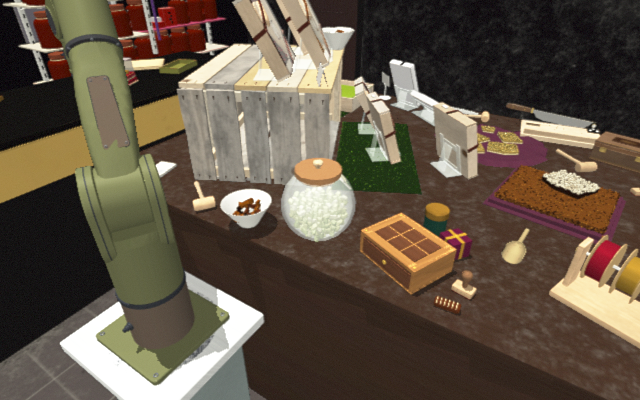

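View pics/side0.png

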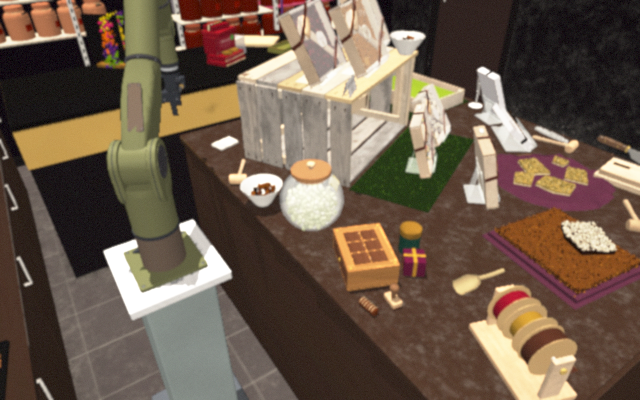

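The scene view shows the casket lid centred near (408,238), the jar at (318,200), the crate at (260,110), with the stamp and chocolate at the lower right of the casket. The side view shows the lid at (365,245), the jar at (312,195), and the crate's near corner at about (348,175).

```bash
cat >> h.py <<'E'
def tri(ps,pxs):
    A=np.zeros((3,3));b=np.zeros(3);R=[]
    for p,px in zip(ps,pxs):
        o=np.array(p["T"])[:3,3];d=ray(p,px,0)-o;d/=np.linalg.norm(d);M=np.eye(3)-np.outer(d,d);A+=M;b+=M@o
    X=np.linalg.solve(A,b);return X,[np.round(proj(p,X)-px,1) for p,px in zip(ps,pxs)]
E
python3 - <<'E'
from h import *
a=cap("scene");b=cap("side")
for n,u,v in(("crate TL",(181,85),(243,78)),("crate TR front",(330,93),(350,100)),("crate back R",(340,47),(414,48)),("jar knob",(319,162),(311,163)),("bowl",(247,205),(262,187)),("lid",(408.6,237.8),(364.7,243.8)),("crate bot R",(332,178),(348,177)),("crate bl",(195,178),(246,157)),("frame top",(236,0),(283,10)),("frame2",(277,0),(338,0))):
    X,r=tri([a,b],[u,v]);print(n,X.round(),r)
for n in["cocoa_tin","gift_cube","date_stamp","chocolate_1","tasting_bowl","mallet_0"]:
    l=[landmark_of(n,p) for p in(a,b)]
    for p,q in zip((a,b),l):
        if q: print(n,q[0]["score"],ray(p,q[0]["position"],0).round())
A=cv2.resize(a["pixels"][195:305,345:485],None,fx=4,fy=4,interpolation=2)
B=cv2.resize(b["pixels"][210:320,325:445],None,fx=4,fy=4,interpolation=2)
cv2.imwrite("pics/lid.png",A[:,:,::-1]);cv2.imwrite("pics/lidb.png",B[:,:,::-1])
E
```

```text
crate TL [548. 505. 330.] [array([0.1, 0.2]), array([-0.1, -0.2])]
crate TR front [722.  20. 345.] [array([-0.6, -2.2]), array([0.2, 2. ])]
crate back R [1321.  337.  352.] [array([-0.5, -1.8]), array([0.3, 1.8])]
jar knob [486. -94. 232.] [array([-0.2, -0.8]), array([0. , 0.7])]
bowl [405. 114.  63.] [array([-0.1, -0.6]), array([-0. ,  0.5])]
lid [ 495. -365.   82.] [array([-0.1, -0.9]), array([-0.1,  0.8])]
crate bot R [704.  -3.  56.] [array([-0.3, -1.8]), array([-0.1,  1.6])]
crate bl [510. 475.  -5.] [array([0.1, 0.2]), array([-0. , -0.2])]
frame top [635. 297. 601.] [array([-1.2, -2.6]), array([0.8, 2.2])]
frame2 [932. 383. 581.] [array([-1.6, -4.4]), array([1. , 4.1])]
cocoa_tin 0.87 [ 640. -388.    0.]
cocoa_tin 0.93 [ 662. -392.    0.]
gift_cube 0.67 [ 606. -452.    0.]
gift_cube 0.91 [ 602. -446.   -0.]
date_stamp 0.75 [ 610. -471.    0.]
date_stamp 0.7 [ 470. -522.    0.]
chocolate_1 0.81 [ 392. -513.    0.]
chocolate_1 0.71 [ 406. -511.    0.]
tasting_bowl 0.75 [400. 117.   0.]
tasting_bowl 0.71 [413. 126.   0.]
mallet_0 0.86 [435. 359.   0.]
mallet_0 0.54 [449. 372.   0.]
```

View pics/lid.png

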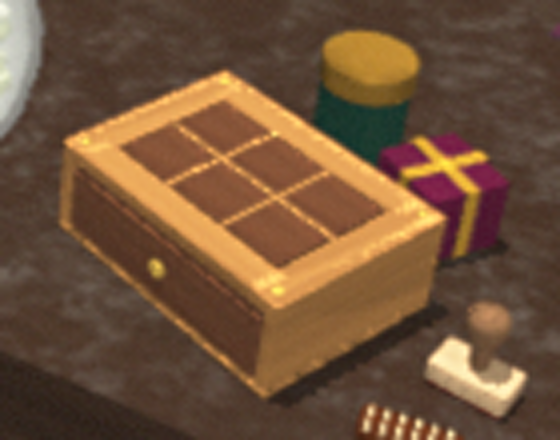

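Run:
```python
from h import *
from scipy.optimize import least_squares
a=cap("scene")
px=np.array([(65,142),(228,72),(443,215),(278,305)])/4+[345,195]
W=np.array([ray(a,p,75) for p in px]);print(W.round(),W.mean(0))
L=np.array([(-75,100),(75,100),(75,-100),(-75,-100)])
def g(v):
    c,s=np.cos(v[2]),np.sin(v[2]);return (L@np.array([[c,s],[-s,c]])+v[:2]-W[:,:2]).ravel()
r=least_squares(g,[500,-360,-.6]);print(r.x,np.degrees(r.x[2]),r.fun.round(1))
```

```text
[[ 462. -245.   75.]
 [ 598. -304.   75.]
 [ 523. -481.   75.]
 [ 389. -424.   75.]] [ 492.88476414 -363.78796232   75.        ]
[ 4.92884764e+02 -3.63787962e+02 -3.99227238e-01] -22.874035826349935 [ 1.   2.7  2.4  3.7  0.4 -3.9 -3.8 -2.5]
```

Call:
play_rows:
  moves:
    - {"offset": [10, -25, 20], "rot": [0, 0, -0.1], "gripper": 0}
    - {"offset": [24, -60, 36], "rot": [0, 0, -0.2], "gripper": 0}
    - {"offset": [38, -98, 50], "rot": [0, 0, -0.3], "gripper": 0}
    - {"offset": [54, -135, 60], "rot": [0, 0, -0.4], "gripper": 0}
    - {"offset": [70, -172, 68], "rot": [0, 0, -0.5], "gripper": 0}

```text
time_s: 1.62
ee_pos: [348.2, 387.0, 321.8]
tool_rot: [[-0.57, 0.822, 0.001], [0.822, 0.57, 0.002], [0.001, 0.002, -1.0]]
ft_force: [0.8, 0.0, -0.3]
width: 56.6
gripper_force: 0.0
```

Call:
play_rows:
  moves:
    - {"offset": [15, -38, 0], "rot": [0, 0, -0.1], "gripper": 0}
    - {"offset": [28, -76, 0], "rot": [0, 0, -0.2], "gripper": 0}
    - {"offset": [40, -115, 0], "rot": [0, 0, -0.3], "gripper": 0}
    - {"offset": [52, -154, 0], "rot": [0, 0, -0.4], "gripper": 0}
    - {"offset": [62, -193, 0], "rot": [0, 0, -0.5], "gripper": 0}

```text
time_s: 2.03
ee_pos: [410.3, 193.4, 321.0]
tool_rot: [[-0.105, 0.994, 0.001], [0.994, 0.105, 0.001], [0.0, 0.001, -1.0]]
ft_force: [1.4, 0.7, -0.5]
width: 23.4
gripper_force: 0.0
```

Call:
play_rows:
  moves:
    - {"offset": [8, -40, 0], "rot": [0, 0, -0.1], "gripper": 0}
    - {"offset": [16, -80, 0], "rot": [0, 0, -0.2], "gripper": 0}
    - {"offset": [24, -120, 0], "rot": [0, 0, -0.3], "gripper": 0}
    - {"offset": [32, -160, 0], "rot": [0, 0, -0.4], "gripper": 0}
    - {"offset": [40, -200, 0], "rot": [0, 0, -0.5], "gripper": 0}

```text
time_s: 2.45
ee_pos: [449.8, -6.6, 321.0]
tool_rot: [[0.384, 0.923, 0.001], [0.923, -0.384, 0.0], [0.001, 0.001, -1.0]]
ft_force: [0.5, 0.0, 0.4]
width: 0.3
gripper_force: 0.0
```

Call:
play_rows:
  moves:
    - {"offset": [5, -40, 0], "rot": [0, 0, 0], "gripper": 0}
    - {"offset": [12, -80, 0], "rot": [0, 0, 0], "gripper": 0}
    - {"offset": [20, -120, 0], "rot": [0, 0, 0], "gripper": 0}
    - {"offset": [28, -155, 0], "rot": [0, 0, 0], "gripper": 0}
    - {"offset": [28, -180, 0], "rot": [0, 0, 0], "gripper": 0}

```text
time_s: 2.87
ee_pos: [478.7, -188.7, 320.9]
tool_rot: [[0.383, 0.924, 0.002], [0.924, -0.383, -0.002], [-0.001, 0.003, -1.0]]
ft_force: [0.8, 0.0, 0.0]
width: 0.6
gripper_force: 0.0
```

Call:
play_rows:
  moves:
    - {"offset": [4, -40, 0], "rot": [0, 0, 0], "gripper": 0}
    - {"offset": [8, -80, 0], "rot": [0, 0, 0], "gripper": 0}
    - {"offset": [12, -120, -10], "rot": [0, 0, 0], "gripper": 0}
    - {"offset": [16, -150, -20], "rot": [0, 0, 0], "gripper": 0}
    - {"offset": [16, -170, -30], "rot": [0, 0, 0], "gripper": 0}

```text
time_s: 3.28
ee_pos: [493.5, -358.9, 290.4]
tool_rot: [[0.383, 0.924, 0.001], [0.924, -0.383, -0.003], [-0.002, 0.002, -1.0]]
ft_force: [0.6, 0.7, 1.0]
width: 0.2
gripper_force: 0.0
```

Run:
```python
from h import *
p=cap("wrist");save(p,"w1.png");print(robot.sense()["ee_pos"])
for l in landmark_of("lid",p)[:2]: print(l,ray(p,l["position"],75))
np.save("w1T.npy",p["T"])
```

```text
[ 491.40114328 -361.81270189  288.23827678]
{'position': [316.2, 166.3], 'score': 0.62} [ 492.31769429 -358.8490962    75.        ]
```

View pics/w1.png

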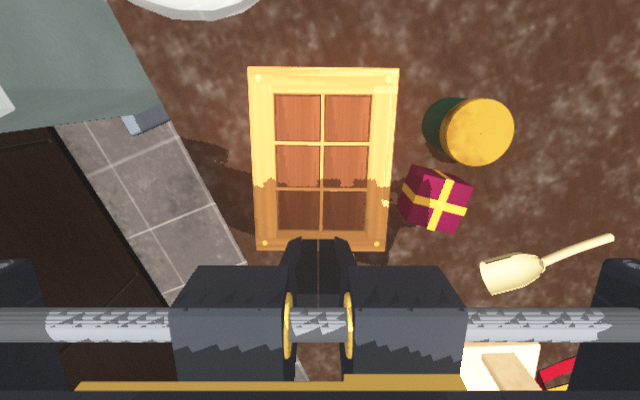

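The wrist view shows the lid with corners at about (249,68), (398,68), (386,250) and (257,250), and rib crossings at (322,143) and (321,187). The jar edge is at the top, the tin and gift sit on the right, and the lid itself is clear.

Run:
```python
from h import *
from scipy.optimize import least_squares
p=cap("wrist");s=robot.sense();print(s["ee_pos"],s["tool_rot"].round(4),s["ft_force"])
px=[(249,68),(398,68),(386,250),(257,250),(322.5,143),(321.5,187)]
W=np.array([ray(p,q,75) for q in px])
L=np.array([(-75,100),(75,100),(75,-100),(-75,-100),(0,25),(0,-25)])
def g(v):
    c,s=np.cos(v[2]),np.sin(v[2]);return (v[3]*(L@np.array([[c,s],[-s,c]]))+v[:2]-W[:,:2]).ravel()
r=least_squares(g,[500,-360,-.4,1],x_scale=[100,100,1,1]);v=r.x;print(v,np.degrees(v[2]),r.fun.round(1))
c,s=np.cos(v[2]),np.sin(v[2])
for x in(-25,25):
    for y in(-50,0,50): print(x,y,(v[:2]+np.array([c*x-s*y,s*x+c*y])).round(1))
```

```text
[ 492.64105251 -356.06314486  289.65166228] [[ 3.831e-01  9.237e-01 -1.800e-03]
 [ 9.237e-01 -3.831e-01  5.000e-04]
 [-2.000e-04 -1.800e-03 -1.000e+00]] [-0.09489603 -0.08908716 -0.2753391 ]
[ 4.95636471e+02 -3.60430011e+02 -4.01034151e-01  9.76287069e-01] -22.977564279953558 [-1.   1.   0.5 -0.3 -0.5  0.4  1.1  0.6 -0.1 -0.1 -0.  -1.6]
-25 -50 [ 453.1 -396.7]
-25 0 [ 472.6 -350.7]
-25 50 [ 492.1 -304.6]
25 -50 [ 499.1 -416.2]
25 0 [ 518.7 -370.2]
25 50 [ 538.2 -324.2]
```

Run:
```python
from h import *
from scipy.optimize import least_squares
p0=cv2.imread("pics/w1.png",0)
for k in range(3):
    p=cap("wrist");s=robot.sense();print(s["ee_pos"])
    g1=cv2.cvtColor(p["pixels"],cv2.COLOR_RGB2GRAY)
    q0=np.float32([(249,68),(398,68),(386,250),(257,250),(322.5,143),(321.5,187)]).reshape(-1,1,2)
    q,st,_=cv2.calcOpticalFlowPyrLK(p0,g1,q0,None);print((q-q0)[:,0].round(1).tolist())
    W=np.array([ray(p,x,75) for x in q[:,0]])
    L=np.array([(-75,100),(75,100),(75,-100),(-75,-100),(0,25),(0,-25)])
    def g(v):
        c,s=np.cos(v[2]),np.sin(v[2]);return (v[3]*(L@np.array([[c,s],[-s,c]]))+v[:2]-W[:,:2]).ravel()
    v=least_squares(g,[500,-360,-.4,1],x_scale=[100,100,1,1]).x;print(v)
save(p,"w2.png")
```

```text
[ 493.54544439 -354.34869685  290.28151729]
[[2.799999952316284, 2.9000000953674316], [2.799999952316284, 2.700000047683716], [2.200000047683716, 2.5999999046325684], [2.299999952316284, 2.200000047683716], [2.4000000953674316, 2.4000000953674316], [2.299999952316284, 2.0999999046325684]]
[ 4.98301855e+02 -3.60958069e+02 -3.98946494e-01  9.80361509e-01]
[ 494.16256325 -353.44250803  290.77829531]
[[3.0, 5.099999904632568], [2.200000047683716, 5.199999809265137], [1.399999976158142, 4.0], [1.899999976158142, 3.799999952316284], [2.299999952316284, 4.5], [1.899999976158142, 3.799999952316284]]
[ 4.98318191e+02 -3.60951099e+02 -3.98420950e-01  9.80115519e-01]
[ 494.44074284 -353.0495373   291.09876268]
[[2.9000000953674316, 6.199999809265137], [1.7999999523162842, 6.800000190734863], [0.699999988079071, 4.900000095367432], [1.5, 4.400000095367432], [1.899999976158142, 5.5], [1.600000023841858, 4.800000190734863]]
[ 4.98347201e+02 -3.60991901e+02 -3.98886796e-01  9.80422271e-01]
```

Call:
play_rows:
  moves:
    - {"offset": [10, -6, -35], "rot": [0, 0, 0], "gripper": 0}
    - {"offset": [20, -12, -75], "rot": [0, 0, 0], "gripper": 0}
    - {"offset": [27, -16, -115], "rot": [0, 0, 0], "gripper": 0}
    - {"offset": [27, -16, -150], "rot": [0, 0, 0], "gripper": 0}
    - {"offset": [27, -16, -180], "rot": [0, 0, 0], "gripper": 0}

```text
time_s: 4.0
ee_pos: [521.7, -368.4, 109.0]
tool_rot: [[0.378, 0.926, 0.0], [0.926, -0.378, 0.001], [0.001, -0.0, -1.0]]
ft_force: [-0.2, -1.4, 0.4]
width: 0.1
gripper_force: 0.0
```

Call:
play_rows:
  moves:
    - {"offset": [0, 0, -5], "rot": [0, 0, 0], "gripper": 0}
    - {"offset": [0, 0, -10], "rot": [0, 0, 0], "gripper": 0}
    - {"offset": [0, 0, -14], "rot": [0, 0, 0], "gripper": 0}
    - {"offset": [0, 0, -16], "rot": [0, 0, 0], "gripper": 0}
    - {"offset": [0, 0, -16], "rot": [0, 0, 0], "gripper": 0}

```text
time_s: 4.42
ee_pos: [521.7, -371.1, 96.3]
tool_rot: [[0.38, 0.925, 0.002], [0.925, -0.38, -0.002], [-0.001, 0.003, -1.0]]
ft_force: [0.6, -0.0, -0.7]
width: 0.4
gripper_force: 0.0
```

Run:
```python
from h import *
for k in range(2):
    s=robot.sense();print(s["ee_pos"],s["ft_force"],s["torque"]);p=cap("wrist")
save(p,"w3.png");p=cap("scene");cv2.imwrite("pics/s3.png",cv2.resize(p["pixels"][150:310,260:500],None,fx=3,fy=3,interpolation=2)[:,:,::-1])
```

```text
[ 521.6955841  -371.12991539   96.29325941] [ 0.55153529 -0.04610085 -0.6806689 ] [-0.05030093  0.08134754  0.01772028]
[ 521.5760588  -371.20572793   96.30292651] [ 0.08203255 -0.3217022  -0.29281479] [-0.06154542  0.08631246 -0.01815453]
```

View pics/w3.png

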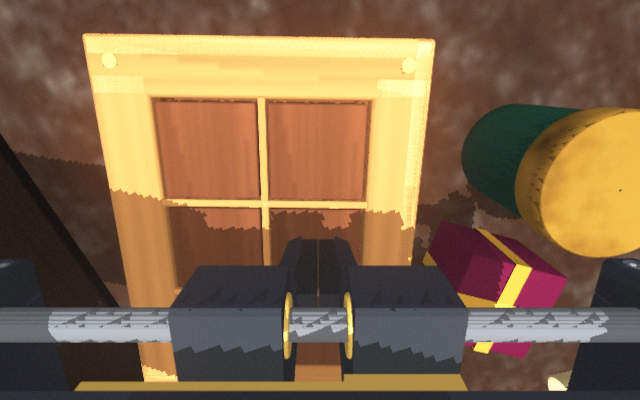

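View pics/s3.png

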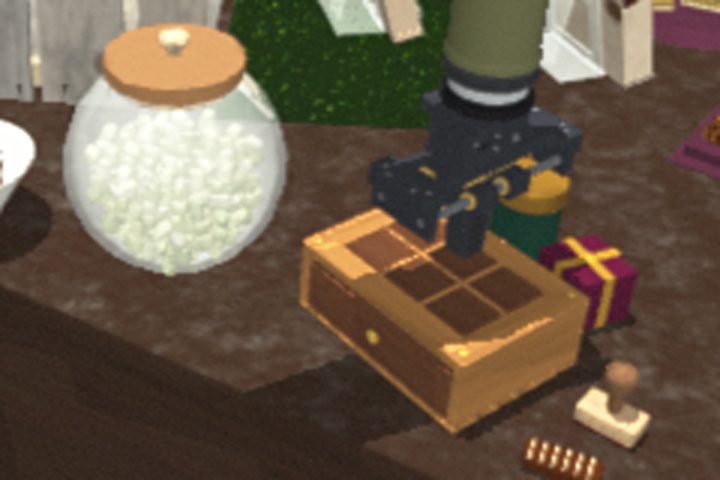

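The fingertips (about 287–352, row 240) are centred over the middle-back tile, and the gripper clears the tin and the jar. Now I'll feel downward.

Call:
play_rows:
  moves:
    - {"offset": [0, 0, -2], "rot": [0, 0, 0], "gripper": 0}
    - {"offset": [0, 0, -4], "rot": [0, 0, 0], "gripper": 0}
    - {"offset": [0, 0, -6], "rot": [0, 0, 0], "gripper": 0}
    - {"offset": [0, 0, -7], "rot": [0, 0, 0], "gripper": 0}
    - {"offset": [0, 0, -7], "rot": [0, 0, 0], "gripper": 0}

```text
time_s: 4.98
ee_pos: [520.8, -370.9, 89.5]
tool_rot: [[0.38, 0.925, 0.001], [0.925, -0.38, -0.0], [0.0, 0.001, -1.0]]
ft_force: [-1.8, 3.3, 13.8]
width: 0.5
gripper_force: 6.9
```

Call:
play_rows:
  moves:
    - {"offset": [0, 0, -1], "rot": [0, 0, 0], "gripper": 0}
    - {"offset": [0, 0, -2], "rot": [0, 0, 0], "gripper": 0}
    - {"offset": [0, 0, -2], "rot": [0, 0, 0], "gripper": 0}

```text
time_s: 5.23
ee_pos: [520.8, -370.9, 89.4]
tool_rot: [[0.381, 0.925, 0.001], [0.925, -0.381, 0.0], [0.001, 0.001, -1.0]]
ft_force: [-5.8, 4.5, 27.0]
width: 0.5
gripper_force: 13.6
```

Contact is at z about 89.4 and the force climbed to 27 N without the tile giving, so this one is rigid. Next tile is back-left.

Call:
play_rows:
  moves:
    - {"offset": [0, 0, 10], "rot": [0, 0, 0], "gripper": 0}
    - {"offset": [8, 20, 12], "rot": [0, 0, 0], "gripper": 0}
    - {"offset": [19, 46, 12], "rot": [0, 0, 0], "gripper": 0}
    - {"offset": [19, 46, 10], "rot": [0, 0, 0], "gripper": 0}
    - {"offset": [19, 46, 8], "rot": [0, 0, 0], "gripper": 0}

```text
time_s: 5.65
ee_pos: [541.1, -322.2, 93.4]
tool_rot: [[0.376, 0.926, 0.001], [0.926, -0.376, 0.002], [0.002, 0.0, -1.0]]
ft_force: [-0.4, -0.1, 0.5]
width: 0.2
gripper_force: 0.0
```

Call:
play_rows:
  moves:
    - {"offset": [0, 0, -2], "rot": [0, 0, 0], "gripper": 0}
    - {"offset": [0, 0, -4], "rot": [0, 0, 0], "gripper": 0}
    - {"offset": [0, 0, -5], "rot": [0, 0, 0], "gripper": 0}
    - {"offset": [0, 0, -6], "rot": [0, 0, 0], "gripper": 0}
    - {"offset": [0, 0, -6], "rot": [0, 0, 0], "gripper": 0}

```text
time_s: 6.07
ee_pos: [538.9, -326.1, 89.5]
tool_rot: [[0.382, 0.924, 0.0], [0.924, -0.382, -0.0], [-0.0, 0.0, -1.0]]
ft_force: [-3.7, 4.4, 15.6]
width: 0.5
gripper_force: 7.6
```

Call:
play_rows:
  moves:
    - {"offset": [0, 0, 8], "rot": [0, 0, 0], "gripper": 0}
    - {"offset": [-20, 8, 10], "rot": [0, 0, 0], "gripper": 0}
    - {"offset": [-46, 19, 10], "rot": [0, 0, 0], "gripper": 0}
    - {"offset": [-46, 19, 8], "rot": [0, 0, 0], "gripper": 0}
    - {"offset": [-46, 19, 6], "rot": [0, 0, 0], "gripper": 0}

```text
time_s: 6.48
ee_pos: [491.8, -306.5, 93.7]
tool_rot: [[0.382, 0.924, -0.002], [0.924, -0.382, 0.0], [-0.001, -0.002, -1.0]]
ft_force: [0.1, -0.3, -0.2]
width: 0.2
gripper_force: 0.0
```

Call:
play_rows:
  moves:
    - {"offset": [0, 0, -2], "rot": [0, 0, 0], "gripper": 0}
    - {"offset": [0, 0, -4], "rot": [0, 0, 0], "gripper": 0}
    - {"offset": [0, 0, -5], "rot": [0, 0, 0], "gripper": 0}
    - {"offset": [0, 0, -6], "rot": [0, 0, 0], "gripper": 0}
    - {"offset": [0, 0, -6], "rot": [0, 0, 0], "gripper": 0}

```text
time_s: 6.9
ee_pos: [494.8, -306.8, 89.4]
tool_rot: [[0.38, 0.925, 0.002], [0.925, -0.38, -0.001], [-0.0, 0.003, -1.0]]
ft_force: [-2.9, 1.8, 17.4]
width: 0.5
gripper_force: 8.5
```

Rigid as well. Next is front-middle.

Call:
play_rows:
  moves:
    - {"offset": [0, 0, 8], "rot": [0, 0, 0], "gripper": 0}
    - {"offset": [-8, -20, 10], "rot": [0, 0, 0], "gripper": 0}
    - {"offset": [-19, -46, 10], "rot": [0, 0, 0], "gripper": 0}
    - {"offset": [-19, -46, 8], "rot": [0, 0, 0], "gripper": 0}
    - {"offset": [-19, -46, 6], "rot": [0, 0, 0], "gripper": 0}

```text
time_s: 7.32
ee_pos: [474.2, -354.4, 93.7]
tool_rot: [[0.384, 0.924, 0.001], [0.924, -0.384, -0.002], [-0.002, 0.001, -1.0]]
ft_force: [-0.0, 1.1, -0.1]
width: 0.4
gripper_force: 0.0
```

Call:
play_rows:
  moves:
    - {"offset": [0, 0, -2], "rot": [0, 0, 0], "gripper": 0}
    - {"offset": [0, 0, -4], "rot": [0, 0, 0], "gripper": 0}
    - {"offset": [0, 0, -5], "rot": [0, 0, 0], "gripper": 0}
    - {"offset": [0, 0, -6], "rot": [0, 0, 0], "gripper": 0}
    - {"offset": [0, 0, -6], "rot": [0, 0, 0], "gripper": 0}

```text
time_s: 7.73
ee_pos: [475.6, -350.6, 89.5]
tool_rot: [[0.379, 0.926, 0.001], [0.926, -0.379, 0.001], [0.001, 0.001, -1.0]]
ft_force: [-3.4, 2.5, 18.4]
width: 0.1
gripper_force: 8.7
```

Rigid. Next is front-right.

Call:
play_rows:
  moves:
    - {"offset": [0, 0, 8], "rot": [0, 0, 0], "gripper": 0}
    - {"offset": [-8, -20, 10], "rot": [0, 0, 0], "gripper": 0}
    - {"offset": [-19, -46, 10], "rot": [0, 0, 0], "gripper": 0}
    - {"offset": [-19, -46, 8], "rot": [0, 0, 0], "gripper": 0}
    - {"offset": [-19, -46, 6], "rot": [0, 0, 0], "gripper": 0}

```text
time_s: 8.15
ee_pos: [455.2, -398.9, 93.6]
tool_rot: [[0.382, 0.924, -0.0], [0.924, -0.382, -0.001], [-0.001, 0.0, -1.0]]
ft_force: [0.7, -0.1, -1.0]
width: 0.3
gripper_force: 0.0
```

Call:
play_rows:
  moves:
    - {"offset": [0, 0, -2], "rot": [0, 0, 0], "gripper": 0}
    - {"offset": [0, 0, -4], "rot": [0, 0, 0], "gripper": 0}
    - {"offset": [0, 0, -5], "rot": [0, 0, 0], "gripper": 0}
    - {"offset": [0, 0, -6], "rot": [0, 0, 0], "gripper": 0}
    - {"offset": [0, 0, -6], "rot": [0, 0, 0], "gripper": 0}

```text
time_s: 8.57
ee_pos: [456.7, -395.8, 87.9]
tool_rot: [[0.378, 0.926, 0.0], [0.926, -0.378, 0.002], [0.002, -0.0, -1.0]]
ft_force: [-1.1, 1.2, 5.3]
width: 0.4
gripper_force: 2.4
```

It gives: z is 87.9 at only 5 N. I'll press it to the stop and hold.

Call:
play_rows:
  moves:
    - {"offset": [0, 0, -2], "rot": [0, 0, 0], "gripper": 0}
    - {"offset": [0, 0, -4], "rot": [0, 0, 0], "gripper": 0}
    - {"offset": [0, 0, -6], "rot": [0, 0, 0], "gripper": 0}
    - {"offset": [0, 0, -6], "rot": [0, 0, 0], "gripper": 0}
    - {"offset": [0, 0, -6], "rot": [0, 0, 0], "gripper": 0}

```text
time_s: 8.98
ee_pos: [456.7, -395.8, 84.3]
tool_rot: [[0.378, 0.926, 0.001], [0.926, -0.378, 0.002], [0.002, 0.0, -1.0]]
ft_force: [-3.2, 5.4, 23.2]
width: 0.6
gripper_force: 11.8
```

Call:
play_rows:
  moves:
    - {"offset": [0, 0, 0], "rot": [0, 0, 0], "gripper": 0}
    - {"offset": [0, 0, 0], "rot": [0, 0, 0], "gripper": 0}
    - {"offset": [0, 0, 0], "rot": [0, 0, 0], "gripper": 0}
    - {"offset": [0, 0, 0], "rot": [0, 0, 0], "gripper": 0}
    - {"offset": [0, 0, 0], "rot": [0, 0, 0], "gripper": 0}

```text
time_s: 9.4
ee_pos: [456.7, -395.8, 84.3]
tool_rot: [[0.378, 0.926, 0.001], [0.926, -0.378, 0.002], [0.002, 0.0, -1.0]]
ft_force: [-4.0, 5.7, 23.0]
width: 0.5
gripper_force: 11.8
```

The tile is fully in: 5.1 mm travel, at the stop. I'll keep holding for over two seconds.

Call:
play_rows:
  moves:
    - {"offset": [0, 0, 0], "rot": [0, 0, 0], "gripper": 0}
    - {"offset": [0, 0, 0], "rot": [0, 0, 0], "gripper": 0}
    - {"offset": [0, 0, 0], "rot": [0, 0, 0], "gripper": 0}
    - {"offset": [0, 0, 0], "rot": [0, 0, 0], "gripper": 0}
    - {"offset": [0, 0, 0], "rot": [0, 0, 0], "gripper": 0}

```text
time_s: 9.82
ee_pos: [456.7, -395.8, 84.3]
tool_rot: [[0.378, 0.926, 0.001], [0.926, -0.378, 0.002], [0.002, 0.0, -1.0]]
ft_force: [-4.2, 5.3, 23.3]
width: 0.6
gripper_force: 11.8
```

Call:
play_rows:
  moves:
    - {"offset": [0, 0, 0], "rot": [0, 0, 0], "gripper": 0}
    - {"offset": [0, 0, 0], "rot": [0, 0, 0], "gripper": 0}
    - {"offset": [0, 0, 0], "rot": [0, 0, 0], "gripper": 0}
    - {"offset": [0, 0, 0], "rot": [0, 0, 0], "gripper": 0}
    - {"offset": [0, 0, 0], "rot": [0, 0, 0], "gripper": 0}

```text
time_s: 10.23
ee_pos: [456.7, -395.8, 84.3]
tool_rot: [[0.378, 0.926, 0.001], [0.926, -0.378, 0.002], [0.002, 0.0, -1.0]]
ft_force: [-3.2, 5.5, 23.2]
width: 0.5
gripper_force: 11.8
```

Call:
play_rows:
  moves:
    - {"offset": [0, 0, 0], "rot": [0, 0, 0], "gripper": 0}
    - {"offset": [0, 0, 0], "rot": [0, 0, 0], "gripper": 0}
    - {"offset": [0, 0, 0], "rot": [0, 0, 0], "gripper": 0}
    - {"offset": [0, 0, 0], "rot": [0, 0, 0], "gripper": 0}
    - {"offset": [0, 0, 0], "rot": [0, 0, 0], "gripper": 0}

```text
time_s: 10.65
ee_pos: [456.7, -395.8, 84.3]
tool_rot: [[0.378, 0.926, 0.001], [0.926, -0.378, 0.002], [0.002, 0.0, -1.0]]
ft_force: [-2.7, 5.4, 23.5]
width: 0.0
gripper_force: 11.8
```

Call:
play_rows:
  moves:
    - {"offset": [0, 0, 0], "rot": [0, 0, 0], "gripper": 0}
    - {"offset": [0, 0, 0], "rot": [0, 0, 0], "gripper": 0}
    - {"offset": [0, 0, 0], "rot": [0, 0, 0], "gripper": 0}
    - {"offset": [0, 0, 0], "rot": [0, 0, 0], "gripper": 0}
    - {"offset": [0, 0, 0], "rot": [0, 0, 0], "gripper": 0}

```text
time_s: 11.07
ee_pos: [456.7, -395.8, 84.3]
tool_rot: [[0.378, 0.926, 0.001], [0.926, -0.378, 0.002], [0.002, 0.0, -1.0]]
ft_force: [-4.3, 4.3, 22.8]
width: 0.3
gripper_force: 11.8
```

Call:
play_rows:
  moves:
    - {"offset": [0, 0, 0], "rot": [0, 0, 0], "gripper": 0}
    - {"offset": [0, 0, 0], "rot": [0, 0, 0], "gripper": 0}
    - {"offset": [0, 0, 0], "rot": [0, 0, 0], "gripper": 0}
    - {"offset": [0, 0, 0], "rot": [0, 0, 0], "gripper": 0}
    - {"offset": [0, 0, 0], "rot": [0, 0, 0], "gripper": 0}

```text
time_s: 11.48
ee_pos: [456.7, -395.8, 84.3]
tool_rot: [[0.378, 0.926, 0.001], [0.926, -0.378, 0.002], [0.002, 0.0, -1.0]]
ft_force: [-3.8, 5.2, 23.7]
width: 0.5
gripper_force: 11.8
```

Run:
```python
from h import *
p=cap("scene");cv2.imwrite("pics/s4.png",cv2.resize(p["pixels"][150:310,260:500],None,fx=3,fy=3,interpolation=2)[:,:,::-1])
```

```text
(no output)
```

View pics/s4.png

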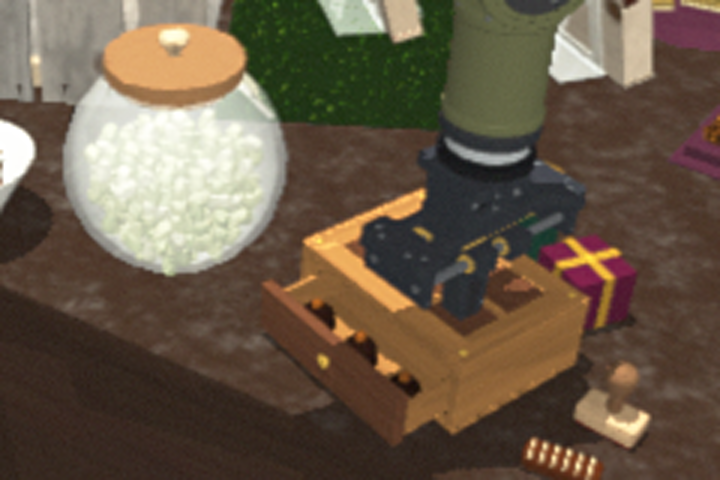

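The drawer stands open, with its front edge running from about (265,285) to (400,440), and nothing else has moved. I'll lift straight up and clear.

Call:
play_rows:
  moves:
    - {"offset": [0, 0, 5], "rot": [0, 0, 0], "gripper": 0}
    - {"offset": [0, 0, 15], "rot": [0, 0, 0], "gripper": 0}
    - {"offset": [0, 0, 50], "rot": [0, 0, 0], "gripper": 0}
    - {"offset": [0, 0, 90], "rot": [0, 0, 0], "gripper": 0}
    - {"offset": [0, 0, 125], "rot": [0, 0, 0], "gripper": 0}

```text
time_s: 11.95
ee_pos: [456.0, -396.8, 208.3]
tool_rot: [[0.379, 0.925, -0.0], [0.925, -0.379, 0.001], [0.0, -0.001, -1.0]]
ft_force: [0.9, -0.5, -0.1]
width: 0.6
gripper_force: 0.0
```

Call:
play_rows:
  moves:
    - {"offset": [0, 0, 30], "rot": [0, 0, 0], "gripper": 0}
    - {"offset": [0, 0, 50], "rot": [0, 0, 0], "gripper": 0}
    - {"offset": [0, 0, 60], "rot": [0, 0, 0], "gripper": 0}
    - {"offset": [0, 0, 60], "rot": [0, 0, 0], "gripper": 0}
    - {"offset": [0, 0, 60], "rot": [0, 0, 0], "gripper": 0}

```text
time_s: 12.37
ee_pos: [455.7, -397.0, 266.0]
tool_rot: [[0.379, 0.925, -0.001], [0.925, -0.379, 0.001], [0.001, -0.001, -1.0]]
ft_force: [0.5, 0.0, 0.3]
width: 0.3
gripper_force: 0.0
```

Run:
```python
from h import *
p=cap("scene");cv2.imwrite("pics/s5.png",cv2.resize(p["pixels"][150:310,260:500],None,fx=3,fy=3,interpolation=2)[:,:,::-1])
```

```text
(no output)
```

View pics/s5.png

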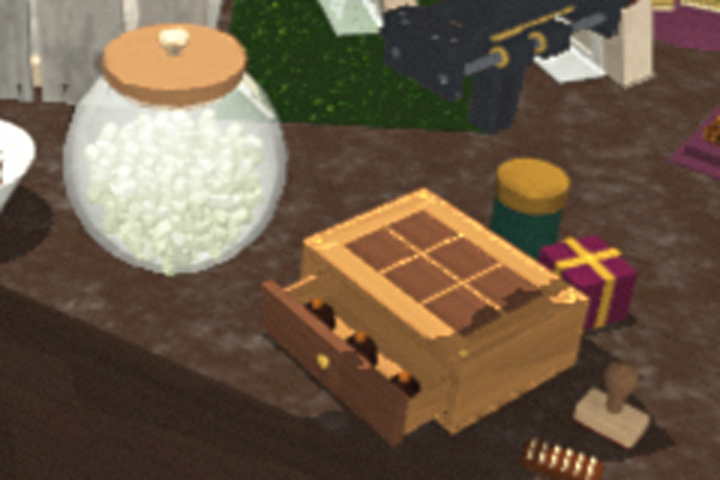

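The drawer is open, the gripper is clear, and the things standing around are undisturbed.

```bash
python3 -c "
from workcell import robot
print(robot.hand_in())"
```

```text
the job is handed in; nothing more can be done
None
```

The catch was the front-right tile; I pressed it to its stop and held it for about 2.5 s, the drawer slid open and stayed open, and I handed the job in with the arm clear and nothing else moved.

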